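Lock the mill lid and pulse the mill

ROBOT

A 6-joint arm with a two-finger parallel gripper is mounted at the origin on the work surface. World frame = base frame: x ahead of the robot, y to its left, z up, the work surface at z = 0. Lengths are in mm, angles in rad, forces in N, time in s.
With the tool pointing down it reaches from about 275 to 750 mm from the base axis. Payload 10.2 kg.
Tool frame: the origin (TCP) lies at the very end of the fingers, on their centre line; the grasp point (between the pads) lies 19 mm behind it (ctrl.pinch_z is the distance from the TCP to the grasp point, in mm); y points along the fingers, z is the direction in which the jaws open and shut, and the axes are right-handed (so a half turn about y gives the same grasp; the last joint's range is limited). The gripper opens to 85 mm and grips with 20 to 120 N. Pads are 22 mm wide; open, the fingers measure 114 mm over their backs; the gripper's body (76 mm by 85 mm) begins 54 mm behind the grasp point. The pads swing forward as they close: fully open they stand 13 mm farther back than shut.
Start: joints at [-1.418, 0.313, 1.498, -0, 1.331, -0.223], TCP at [192.672, -488.374, 231.294] pointing down, gripper open.
Joint ranges: [-2.94, 2.94], [-0.97, 2.17], [0.19, 2.56], [-1.23, 4.37], [0.02, 3.11], [-2.88, 2.88]. Speed limits (rad/s): [2.39, 2.39, 3.01, 3.14, 3.14, 3.14].

INTERFACE

Orientations are given as a unit quaternion [w, x, y, z].
In Python, from rig import sense, eyes, ctrl gives the robot as it stands. The module is installed in compiled form; this text tells all that it offers.
- The arm moves only by the shell command python3 -m handwheel 'ROWS' [FORCE]. ROWS is JSON, a list of rows, each an object of numbers: "grip": the finger opening in mm, from 0 to 85.4; "tx", "ty", "tz": the shift along the tool's x, y, z in mm; "wx", "wy", "wz": the turn, a rotation vector about the tool's x, y, z in rad. In form: [{"grip": .., "tx": .., "ty": .., "tz": .., "wx": .., "wy": .., "wz": ..}, ...]. A call has 1 to 10 rows; each row shifts and turns the commanded pose from where the row before left it, along the tool's axes as they then stand; what a row does not reach is not made up. A row lasts 1/12 s, in which the tool goes at most 41.7 mm and 7.16 degrees, less where a joint would pass 70% of its speed; a pose out of reach is approached as far as the arm can. A call is refused whole if a number of a shift passes 41.7 or a number of a turn 0.125, either way. A call with a gripper value outside its range is refused whole. The fingers move at their own pace and stop on an object; FORCE is the grip in N (left out, the last holds). Time passes only in rows, so rows that do not move let the fingers close. It gives the time, the measured TCP pose, the force and the opening at its end, in the units of the state.
- sense(): the state, without advancing time (a new reading comes with each control period).
- eyes.capture(name): name is "scene" or "side" or "wrist"; returns a dict with "pixels" (480x640x3 uint8, red, green, blue), "mtx" (3x3 intrinsics, pixels), "R" (3x3) and "t" (3): a world point X has camera coordinates R X + t. Camera axes: x right, y down, z forward; pixel columns grow to the right and rows downward; lengths in mm; the calibration is good to about 2 mm. A picture is of the moment at which its call begins. There is no depth.
- ctrl.finish_job(): hands the job in, once; it reports no verdict.
The state is a dict: "time_s": time; "joints": joint angles; "dq": joint speeds; "tau": joint torques, N m; "eef_pos": TCP position; "ee_rot": TCP orientation; "force": force on the tool from outside, world axes, zero at the start; "wrist_torque": the same for the moment, N m; "grip_width": opening from 0.0 (shut) to 1.0 (fully open).
Only numpy, scipy, OpenCV 4.12 (cv2) and the standard library are available. Lean on these libraries where they do the work, as an engineer would, in place of code of your own. Each camera call takes 0.05 s, during which the arm holds its last target.

TASK

Close the dry mill and give it a pulse: put its lugged lid into the open bowl with the lugs in the slots, press it down and twist it about a quarter turn clockwise (seen from above) until it stops, so that it stays locked. Only then push the sloping pulse paddle on the mill's side down until it lies level, hold it there for about a second, and let it spring back. Leave everything else on the table where it is.

Things in the scene. Friction and masses are not known exactly. Their poses are not given: they have to be found in the camera images.
- lid_center (a point): the mill's lid, loose, lugs down: on its axis half-way up, 29 mm above its underside; z up. Aluminium plug 72 mm across, 20 mm thick; on it an upright black grip bar 58 mm long (along x), 16 thick (along y), 38 high, its top 58 mm above the underside. Two lugs at the plug's lower edge, at +x and -x, in line with the bar: 12 mm wide, 6 high, reaching 46.5 mm from the axis.
- lid: the same lid (same axes as lid_center); origin at the centre of its underside. It is the same after half a turn. About 0.18 kg. It stands upright on the table at the start.
- collar (a point): centre of the top face of the collar, the open mouth of the mill's steel bowl, 130 mm above the table; z up, axes of the mill. Bowl 108 mm across outside. The collar's lip (6 mm thick) leaves a 77 mm round opening with two slots at its +x and -x sides, 18 mm wide, reaching 50 mm from the axis. Below the lip a 9 mm high channel; its floor, where lugs pressed fully down stand, is 15 mm below this point.
- seal (a joint): sprung seal ring in the bowl, m: 0 up, 0.006 with the lid fully down (4.8 N to start, 9.6 N there). At 0 it carries the lid 6 mm above the channel floor, lugs still in the slots. Pressed over 3 mm, the lid turns clockwise from above about 83 degrees to a stop, never the other way. Let go, it lifts the locked lid 3 mm at most, up against the lip, where it stays, bar across the slot line.
- mill: the mill, fixed to the table, origin under the bowl's axis at table height, z up: round grey motor base 150 mm across, 75 mm high, the steel bowl on top (to 130 mm); on its -y side a grey deck 104 mm wide, out to 190 mm from the axis, with the pulse paddle between two low cheeks, 48 mm high.
- paddle (a joint): angle of the pulse paddle, rad: 0 at rest, sloping up 20 degrees away from the bowl; 0.35 when it lies level (its stop). A spring lifts it back: about 3 N to start and 6.5 N to hold it level, at its outer edge. The hinge runs along the mill's x axis, 82 mm from the bowl's axis, 45 mm above the table.
- paddle_press (a point): point on top of the paddle, on its middle line, 83 mm from the hinge, 15 mm from the raised outer edge: a good place to press. Black flat plate 86 mm wide, 98 long, 5 thick. The point moves with it: x along the hinge, y along the plate to the hinge, z out of the plate. About 76 mm above the table at rest; 48 mm when level, level with the cheeks, then 165 mm from the bowl's axis.
- pan_lid: a bystander: plain round aluminium lid, 92 mm across, 40 mm tall, with a round black knob, no lugs; origin at the centre of its underside. Not the mill's lid; it may stand where the mill lid would.
- bottle1: a bystander: white squeeze bottle, 56 mm across, 188 mm tall; origin at the centre of its underside
- bottle2: a bystander: clear squeeze bottle, 56 mm across, 188 mm tall; origin at the centre of its underside
- spatula: a bystander: a spatula lying on the table; origin at its middle, its x axis runs along it
- bowl: a bystander: white bowl, 110 mm across, 55 mm tall; origin at the centre of its underside
- jar: a bystander: amber glass jar, 64 mm across, 100 mm tall; origin at the centre of its underside
- cup: a bystander: open steel cup, 72 mm across, 85 mm tall; origin at the centre of its underside
Not all that is in view belongs to the job. What is shaped like the lid but green or pink is not meant.

How it is judged (in metres and radians):
On the way, in this order (a step that is already met when the one before it is completed fails the run):
1. the lid is pressed in and turned to its stop in the collar (horizontal distance between lid_center and collar below 0.006 m and z of lid_center in the frame of collar between 0.009 and 0.0187 m and angle between lid_center's own z axis and vertical below 0.09 rad and angle between the x axis of lid_center and the y axis of collar, either way round below 0.35 rad), for 0.2 s.
2. the paddle is held down level (all of step 1 and value of joint paddle above 0.305 rad), for 0.6 s.
At the end, for the whole second after the job is handed in: The lid is upright (5 deg), centred within 6 mm, its centre 9 to 18.7 mm above the collar top, turned to within 20 deg of square to the slots, at rest, released; the paddle, once held within 2.5 deg of level for 0.6 s, is back within 0.06 rad of rest (all of step 1 and value of joint paddle below 0.06 rad and linear speed of lid below 0.02 m/s and contact force between lid and the fingers below 0.1 N); the robot touches nothing.
It fails at once if the paddle is pushed while the lid is not locked (value of joint paddle above 0.12 rad and not (horizontal distance between lid_center and collar below 0.006 m and z of lid_center in the frame of collar between 0.009 and 0.0187 m and angle between lid_center's own z axis and vertical below 0.09 rad and angle between the x axis of lid_center and the y axis of collar, either way round below 0.35 rad)).
It fails at once if another thing on the table is moved more than 40 mm (distance of any of pan_lid, bottle1, bottle2, spatula, bowl, jar, cup from where it was at the start of the episode above 0.04 m).
It also fails if it takes over 64 s, if anything falls off the work surface, if the arm or the gripper's body presses on something with over 40 N, if the wrist force passes 120 N, or if a joint passes its speed limit or range.

## Working session

There is one attempt and no reset: what is moved stays moved. The work goes in short steps, Python scripts to look and compute and a shell command to move; the robot and the scene stay as the last step left them, time stands still between calls to the robot, and variables do not carry over. Pictures are saved under pics/ and viewed, and the job is handed in when it is done.

```bash
mkdir -p pics; cat > h.py <<'E'
import numpy as np, cv2
from rig import sense, eyes, ctrl
def cap(n,f):
    c=eyes.capture(n); cv2.imwrite('pics/'+f,c['pixels'][:,:,::-1]); np.savez('pics/'+f[:-4]+'.npz',**c); return c
def ray(c,u,v):
    d=np.linalg.inv(c['mtx'])@np.array([u,v,1.]); R=np.array(c['R']);return -R.T@c['t'], R.T@d
def onz(c,u,v,z):
    o,d=ray(c,u,v); return o+d*(z-o[2])/d[2]
def proj(c,X):
    p=np.array(c['mtx'])@(np.array(c['R'])@np.array(X,float)+c['t']); return p[:2]/p[2]
def load(f): return dict(np.load('pics/'+f))
E
python3 - <<'E'
from h import *
for n in('scene','side','wrist'):
    c=cap(n,n+'0.png'); print(n,-np.array(c['R']).T@c['t'],c['mtx'][0][0])
s=sense();print(s['time_s'],s['eef_pos'],s['ee_rot'],s['force'],s['grip_width'],ctrl.pinch_z)
E
```

```text
scene [1384.28746433  679.00290469 1446.85022346] 596.8616632828271
side [ 383.1707522  1002.04943781 1067.24289215] 511.5939623693833
wrist [ 259.532948   -461.27953204  374.77751102] 344.2735916890403
0.15 [ 192.62755146 -488.18586026  230.89139224] [ 0.13208586 -0.13205849  0.69499266 -0.69433356] [ 0.29551364 -0.29712181 -0.14712169] 1.0004413157887087 18.700000000000003
```

View pics/scene0.png

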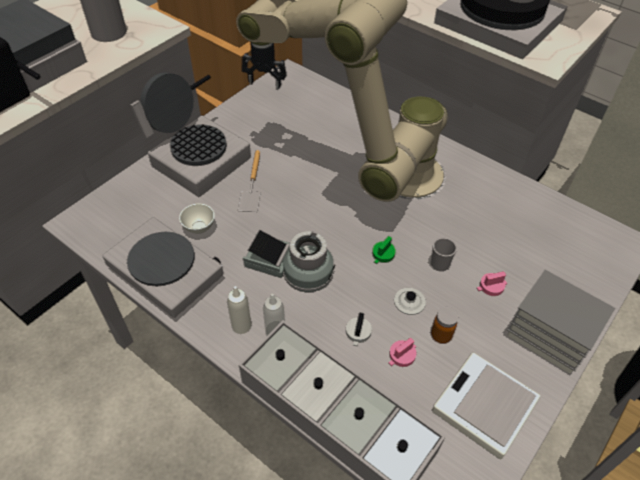

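View pics/side0.png

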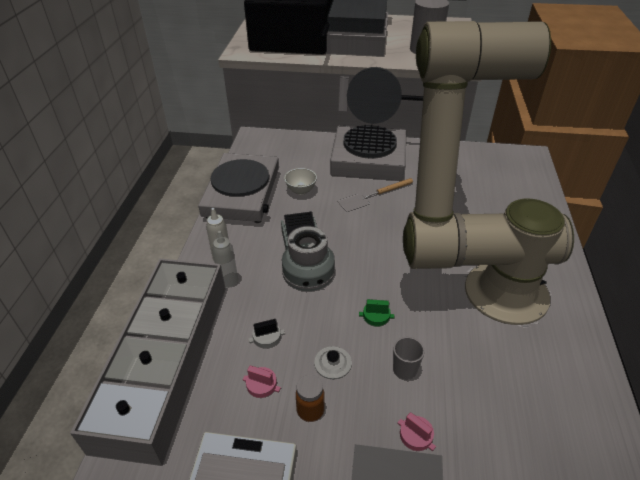

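View pics/wrist0.png

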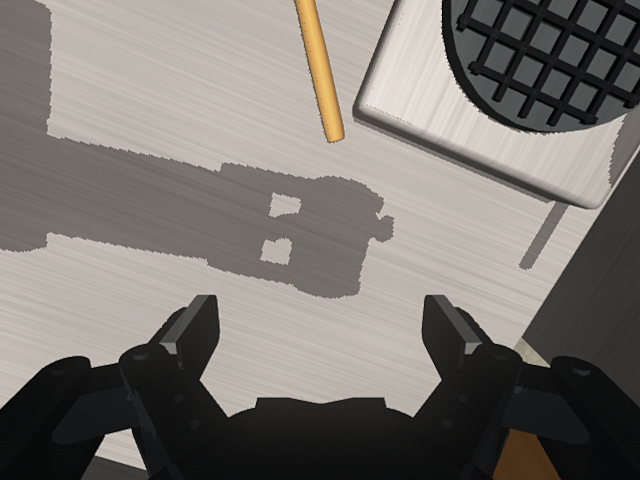

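Candidates in the scene view: the aluminium lid with a black bar and lugs at (358,327), which is (266,332) in side; the plain lid with a round knob at (410,300), which is the pan lid; the green one at (384,250); and the pink ones at (402,352) and (492,283). The first fits the description. I'll confirm it in a crop.

```bash
python3 - <<'E'
from h import *
a=load('scene0.png'[:-4]+'.npz');b=load('side0.npz')
A=a['pixels'][295:365,310:400,::-1];B=b['pixels'][300:370,220:310,::-1]
M=a['pixels'][220:310,230:345,::-1]; N=b['pixels'][200:290,262:377,::-1]
r=lambda x:cv2.resize(x,(400,300),interpolation=cv2.INTER_CUBIC)
cv2.imwrite('pics/crop0.png',np.vstack([np.hstack([r(A),r(B)]),np.hstack([r(M),r(N)])]))
E
```

```text
(no output)
```

View pics/crop0.png

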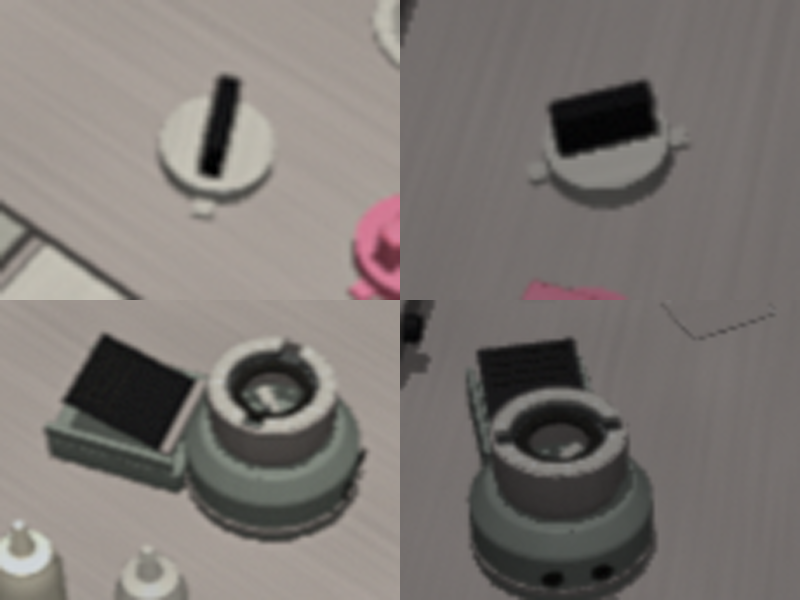

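Crop confirmed: the lid has a flat black bar and two lugs in line with it. The lower crops show the mill collar, with slots at about (313,234)/(302,255) in scene and (291,241)/(324,237) in side.

```bash
python3 - <<'E'
from h import *
from scipy.spatial.transform import Rotation as R
a=load('scene0.npz');b=load('side0.npz')
def ell(c,x0,y0,x1,y1,th):
    g=c['pixels'][y0:y1,x0:x1].max(2); m=(g<th).astype('uint8')
    n,l,st,ce=cv2.connectedComponentsWithStats(m); i=1+np.argmax(st[1:,4]); ys,xs=np.where(l==i)
    return ce[i]+[x0,y0],cv2.minAreaRect(np.c_[xs,ys].astype('float32')+np.float32([x0,y0])),len(xs)
for n,c,box in(('scene',a,(335,300,380,350)),('side',b,(245,310,290,350))):
    p,r,k=ell(c,*box,60);print(n,p,r,k,'z39',onz(c,*p,39), [onz(c,*q,45)[:2].round() for q in cv2.boxPoints(r)])
print('slots',[onz(a,*q,130) for q in((313.4,234.4),(302.5,255.4))],[onz(b,*q,130) for q in((290.8,241.4),(323.8,236.9))])
s=sense(); print(R.from_quat(np.roll(s['ee_rot'],-1)).as_matrix().round(3))
E
```

```text
scene [358.83838384 324.2020202 ] ((358.8705749511719, 324.0823669433594), (4.338609218597412, 22.56077003479004), 12.52880859375) 99 z39 [625.86594772 233.46634896  39.        ] [array([663., 245.]), array([598., 214.]), array([593., 225.]), array([658., 256.])]
side [265.28522337 327.19587629] ((265.2941589355469, 327.17645263671875), (12.611852645874023, 23.283418655395508), 75.96376037597656) 291 z39 [626.29813336 235.5625805   39.        ] [array([659., 234.]), array([606., 209.]), array([591., 246.]), array([643., 270.])]
slots [array([514.30361857, -19.46568313, 130.        ]), array([593.67504915,   5.70533477, 130.        ])] [array([596.41801446,  11.63137611, 130.        ]), array([510.49273478, -17.489662  , 130.        ])]
[[-0.93  -0.     0.367]
 [-0.367  0.001 -0.93 ]
 [-0.    -1.    -0.001]]
```

```bash
python3 -m handwheel '[{"tx":-30,"ty":-3,"tz":-25.5},{"tx":-30,"ty":-3,"tz":-25.5},{"tx":-30,"ty":-3,"tz":-25.5},{"tx":-30,"ty":-3,"tz":-25.5},{"tx":-30,"ty":-3,"tz":-25.5},{"tx":-30,"ty":-3,"tz":-25.5},{"tx":-30,"ty":-3,"tz":-25.5},{"tx":-30,"ty":-3,"tz":-25.5},{"tx":-30,"ty":-3,"tz":-25.5},{"tx":-30,"ty":-3,"tz":-25.5}]' 40; python3 -c "
from h import *
s=sense();print(s['joints'])"
```

```text
[-1.41843222e+00  3.13291145e-01  1.49823778e+00  5.74677497e-06
  1.33099662e+00 -2.23400643e-01]invalid input
```

```bash
python3 -m handwheel '[{"grip":85,"tx":-30,"ty":-3,"tz":-25.5,"wx":0,"wy":0,"wz":0},{"grip":85,"tx":-30,"ty":-3,"tz":-25.5,"wx":0,"wy":0,"wz":0},{"grip":85,"tx":-30,"ty":-3,"tz":-25.5,"wx":0,"wy":0,"wz":0},{"grip":85,"tx":-30,"ty":-3,"tz":-25.5,"wx":0,"wy":0,"wz":0},{"grip":85,"tx":-30,"ty":-3,"tz":-25.5,"wx":0,"wy":0,"wz":0},{"grip":85,"tx":-30,"ty":-3,"tz":-25.5,"wx":0,"wy":0,"wz":0},{"grip":85,"tx":-30,"ty":-3,"tz":-25.5,"wx":0,"wy":0,"wz":0},{"grip":85,"tx":-30,"ty":-3,"tz":-25.5,"wx":0,"wy":0,"wz":0},{"grip":85,"tx":-30,"ty":-3,"tz":-25.5,"wx":0,"wy":0,"wz":0},{"grip":85,"tx":-30,"ty":-3,"tz":-25.5,"wx":0,"wy":0,"wz":0}]' 40; python3 -c "
from h import *
s=sense();print(s['joints'])"
```

```text
time_s: 0.98
eef_pos: [378.5, -139.2, 261.5]
ee_rot: [-0.132, 0.132, -0.695, 0.695]
force: [0.4, -0.6, 0.1]
grip_width: 0.995
[-6.44870935e-01  1.41002132e-02  1.77283712e+00  1.84530685e-06
  1.35437762e+00  5.50433954e-01]
```

```bash
python3 -m handwheel '[{"grip":85,"tx":-30,"ty":0,"tz":-25.5,"wx":0,"wy":0,"wz":0},{"grip":85,"tx":-30,"ty":0,"tz":-25.5,"wx":0,"wy":0,"wz":0},{"grip":85,"tx":-30,"ty":0,"tz":-25.5,"wx":0,"wy":0,"wz":0},{"grip":85,"tx":-30,"ty":0,"tz":-25.5,"wx":0,"wy":0,"wz":0},{"grip":85,"tx":-30,"ty":0,"tz":-25.5,"wx":0,"wy":0,"wz":0},{"grip":85,"tx":-30,"ty":0,"tz":-25.5,"wx":0,"wy":0,"wz":0},{"grip":85,"tx":-30,"ty":0,"tz":-25.5,"wx":0,"wy":0,"wz":0},{"grip":85,"tx":-30,"ty":0,"tz":-25.5,"wx":0,"wy":0,"wz":0},{"grip":85,"tx":-30,"ty":0,"tz":-25.5,"wx":0,"wy":0,"wz":0},{"grip":85,"tx":0,"ty":0,"tz":0,"wx":0,"wy":0,"wz":0}]' 40; python3 -c "
from h import *
cap('wrist','w1.png')
s=sense();print(s['joints'],s['eef_pos'])"
```

```text
time_s: 1.82
eef_pos: [546.2, 176.4, 259.8]
ee_rot: [0.133, -0.134, 0.695, -0.694]
force: [-0.7, 0.3, -0.8]
grip_width: 0.996
[1.04121149e-01 4.02237987e-01 1.29781859e+00 2.40766137e-04
 1.44328930e+00 1.29534656e+00] [545.3997175  173.98833238 259.95791798]
```

View pics/w1.png

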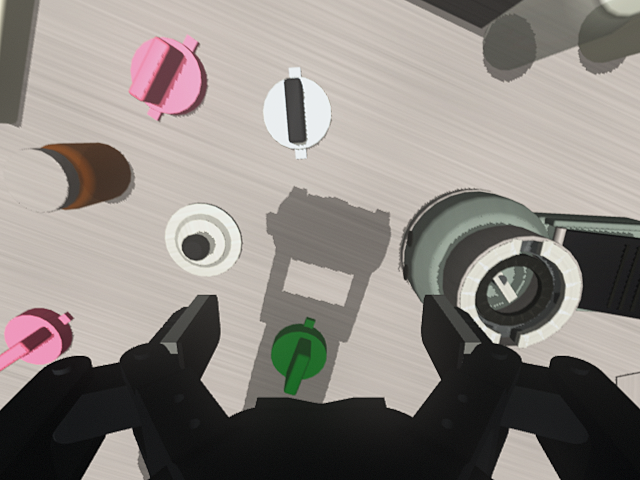

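Wrist view: the lid is at (297,112), with lugs at (295,73) and (300,153). The collar is at about (520,292), with slots at (535,248) and (507,336).

```bash
cat > meas.py <<'E'
from h import *
def lid(c,box,th=60):
    x0,y0,x1,y1=box; g=c['pixels'][y0:y1,x0:x1].astype(int)
    m=((g.min(2)>205)).astype('uint8')
    n,l,st,ce=cv2.connectedComponentsWithStats(m); i=1+np.argmax(st[1:,4])
    print('white',ce[i]+[x0,y0],st[i])
    cn=max(cv2.findContours((l==i).astype('uint8'),0,1)[0],key=cv2.contourArea)[:,0,:]+[x0,y0]
    P=np.array([onz(c,u,v,20)[:2] for u,v in cn.astype(float)])
    (cx,cy),r=cv2.minEnclosingCircle(P.astype('float32'))
    return P
E
python3 - <<'E'
from meas import *
from scipy.optimize import least_squares
c=load('w1.npz')
big=cv2.resize(c['pixels'][50:170,240:360,::-1],(480,480),interpolation=cv2.INTER_CUBIC)
b2=cv2.resize(c['pixels'][225:360,445:595,::-1],(600,540),interpolation=cv2.INTER_CUBIC)
cv2.imwrite('pics/w1lid.png',big);cv2.imwrite('pics/w1col.png',b2)
E
```

```text
(no output)
```

View pics/w1lid.png

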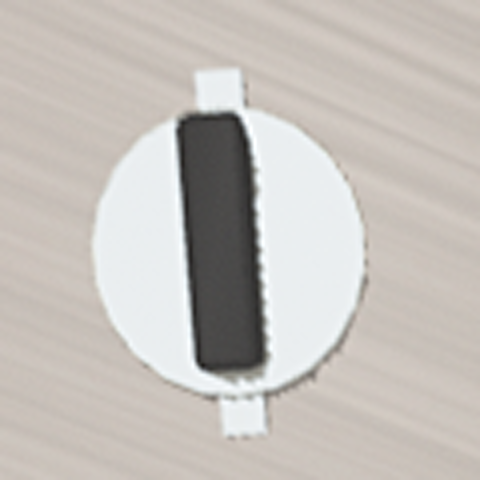

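View pics/w1col.png

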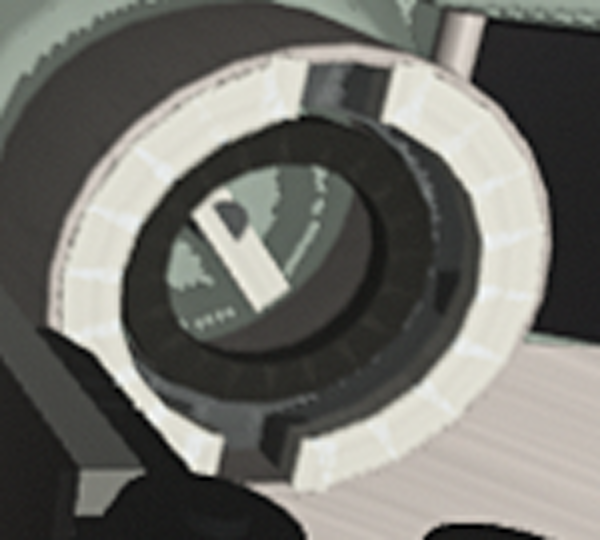

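```bash
python3 - <<'E'
from meas import *
from scipy.optimize import least_squares
c=load('w1.npz')
def L(u,v,z): return onz(c,240+u/4-.4,50+v/4-.4,z)[:2]
t,b=L(219,70,6),L(246,435,6); d=t-b
print('lugs',t,b,(t+b)/2,np.linalg.norm(d),np.degrees(np.arctan2(d[1],d[0])))
q=[L(180,118,58),L(244,118,58),L(266,368,58),L(198,370,58)]; print('bar',np.mean(q,0)); d=(q[0]+q[1]-q[2]-q[3])/2; print(np.linalg.norm(d),np.degrees(np.arctan2(d[1],d[0])),np.linalg.norm(q[1]-q[0]))
for e in(q[0]-q[3],q[1]-q[2]): print(np.degrees(np.arctan2(e[1],e[0])))
def C(u,v,z=130): return onz(c,445+u/4-.4,225+v/4-.4,z)[:2]
s1=(C(307,100)+C(383,105))/2; s2=(C(222,445)+C(297,445))/2; d=s1-s2
print('slots',s1,s2,(s1+s2)/2,np.degrees(np.arctan2(d[1],d[0])))
# collar outer by white mask
g=c['pixels'][225:360,445:595].astype(int); m=(g.min(2)>195).astype('uint8')
ys,xs=np.where(m); 
P=np.array([onz(c,x+445.,y+225.,130)[:2] for x,y in zip(xs,ys)])
ce=np.array([554,-5.]); 
for k in range(3):
    r=np.hypot(*(P-ce).T); a=np.degrees(np.arctan2(*(P-ce).T[::-1]))//6
    inn=[];out=[]
    for s in set(a):
        k_=(a==s)&(r<58)&(r>34)
        if k_.sum()<15: continue
        inn.append(P[k_][np.argmin(r[k_])])
    f=lambda p:np.hypot(*(np.array(inn)-p[:2]).T)-p[2]
    o=least_squares(f,[*ce,38],loss='soft_l1',f_scale=.7); ce=o.x[:2]; print('inner',o.x,len(inn),np.abs(o.fun).mean())
E
```

```text
lugs [669.1475196  256.23790168] [584.33451729 216.23361288] [626.74101845 236.23575728] 93.77413547227403 25.252144182529562
bar [626.59664696 235.294611  ]
55.84109199181528 25.483247802752235 14.755544569029345
24.601018223759205
26.371201179905334
slots [594.67130301   7.35677652] [517.28092754 -17.79672954] [555.97611528  -5.21997651] 18.005255775745173
inner [554.97233547  -5.47954697  39.48412579] 52 0.1605545949609718
inner [554.94741344  -5.48995204  39.49821827] 52 0.1698971502495033
inner [554.94758232  -5.48968346  39.49822261] 52 0.16992957064922487
```

```bash
cat >> h.py <<'E'
def go(x,y,z,yaw=None):
    """rotate first (wy), then shift; prints totals in tool axes. yaw=jaw(z tool) angle deg"""
    from scipy.spatial.transform import Rotation as R
    s=sense(); M=R.from_quat(np.roll(s['ee_rot'],-1)).as_matrix(); p=np.array(s['eef_pos'])
    cy=np.degrees(np.arctan2(M[1,2],M[0,2])); print('t',s['time_s'],'pos',p.round(1),'yaw',cy.round(2),'down',M[:,1].round(4),'F',np.round(s['force'],1),'q6',round(s['joints'][5],2),'grip',s['grip_width'])
    dy=0 if yaw is None else yaw-cy
    M2=R.from_rotvec([0,0,np.radians(dy)]).as_matrix()@M
    print('wy',round(-np.radians(dy),4)); d=np.array([x,y,z])-p
    print('shift in old axes',(M.T@d).round(1),'in new axes',(M2.T@d).round(1))
E
python3 -c "
from h import *
go(626.7,235.7,90,-64.7)"
```

```text
t 1.8667 pos [545.4 174.  260. ] yaw -68.25 down [-1.8e-03  1.0e-04 -1.0e+00] F [-0.4  0.1 -0.8] q6 1.3 grip 0.9943339002848783
wy -0.062
shift in old axes [-98.7 169.8 -27.1] in new axes [-100.2  169.8  -20.9]
```

```bash
python3 -m handwheel '[{"grip":50,"tx":0,"ty":0,"tz":0,"wx":0,"wy":-0.062,"wz":0},{"grip":50,"tx":-20,"ty":25,"tz":-4.2,"wx":0,"wy":0,"wz":0},{"grip":50,"tx":-20,"ty":25,"tz":-4.2,"wx":0,"wy":0,"wz":0},{"grip":50,"tx":-20,"ty":25,"tz":-4.2,"wx":0,"wy":0,"wz":0},{"grip":50,"tx":-20,"ty":25,"tz":-4.2,"wx":0,"wy":0,"wz":0},{"grip":50,"tx":-20,"ty":25,"tz":-4.2,"wx":0,"wy":0,"wz":0},{"grip":50,"tx":0,"ty":25,"tz":0,"wx":0,"wy":0,"wz":0},{"grip":50,"tx":0,"ty":0,"tz":0,"wx":0,"wy":0,"wz":0},{"grip":50,"tx":0,"ty":0,"tz":0,"wx":0,"wy":0,"wz":0}]' 40; python3 -c "
from h import *
go(626.7,235.7,28,-64.7);cap('wrist','w2.png')"
```

```text
time_s: 2.62
eef_pos: [626.2, 231.9, 110.9]
ee_rot: [-0.152, 0.154, -0.69, 0.69]
force: [0.1, 0.7, 0.5]
grip_width: 0.582
t 2.6167 pos [626.2 231.9 110.9] yaw -64.96 down [-2.5e-03 -6.0e-04 -1.0e+00] F [0.1 0.7 0.5] q6 1.31 grip 0.5822860982369383
wy -0.0045
shift in old axes [-2.3 82.9 -3.1] in new axes [-2.3 82.9 -3.1]
```

View pics/w2.png

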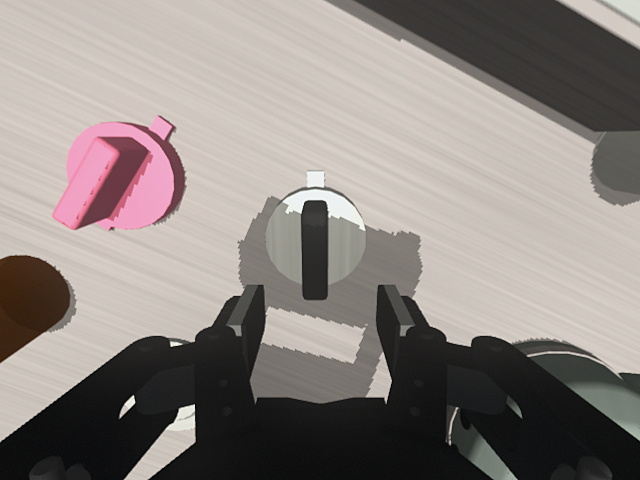

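```bash
python3 -m handwheel '[{"grip":50,"tx":-2,"ty":25,"tz":-3,"wx":0,"wy":-0.004,"wz":0},{"grip":50,"tx":0,"ty":20,"tz":0,"wx":0,"wy":0,"wz":0},{"grip":50,"tx":0,"ty":0,"tz":0,"wx":0,"wy":0,"wz":0},{"grip":50,"tx":0,"ty":0,"tz":0,"wx":0,"wy":0,"wz":0}]' 40; python3 -c "
from h import *
go(626.7,235.7,28,-64.7);c=load('w2.npz')
q=[onz(c,u,v,58)[:2] for u,v in((302,202),(328,202),(327,299),(303,299))];print(np.mean(q,0),q)
t,b=onz(c,316.5,172,6)[:2],onz(c,316,237,20)[:2];print(t,b)
"
```

```text
time_s: 3.0
eef_pos: [627.6, 236.1, 68.1]
ee_rot: [-0.155, 0.154, -0.69, 0.69]
force: [-0.1, 0.8, 0.4]
grip_width: 0.586
t 3.0 pos [627.6 236.1  68.1] yaw -64.71 down [ 1.2e-03  2.0e-04 -1.0e+00] F [-0.1  0.8  0.4] q6 1.31 grip 0.5863644640113748
wy -0.0002
shift in old axes [ 1.  40.1 -0.1] in new axes [ 1.  40.1 -0.1]
[629.88600853 237.87679187] [array([654.641092  , 257.58972098]), array([661.001302  , 243.99006026]), array([605.14398134, 218.14188692]), array([598.7576588 , 231.78549931])]
[668.93784039 255.6462    ] [628.79305583 237.24388347]
```

```bash
python3 -m handwheel '[{"grip":50,"tx":0,"ty":20,"tz":0,"wx":0,"wy":0,"wz":0},{"grip":50,"tx":0,"ty":20,"tz":0,"wx":0,"wy":0,"wz":0},{"grip":50,"tx":0,"ty":0,"tz":0,"wx":0,"wy":0,"wz":0},{"grip":0,"tx":0,"ty":0,"tz":0,"wx":0,"wy":0,"wz":0},{"grip":0,"tx":0,"ty":0,"tz":0,"wx":0,"wy":0,"wz":0},{"grip":0,"tx":0,"ty":0,"tz":0,"wx":0,"wy":0,"wz":0},{"grip":0,"tx":0,"ty":0,"tz":0,"wx":0,"wy":0,"wz":0},{"grip":0,"tx":0,"ty":0,"tz":0,"wx":0,"wy":0,"wz":0}]' 70; python3 -c "
from h import *
go(627,236,28,-64.7);cap('wrist','w3.png')"
```

```text
time_s: 3.67
eef_pos: [628.5, 236.6, 28.9]
ee_rot: [-0.156, 0.154, -0.69, 0.69]
force: [-0.8, -0.3, 7.7]
grip_width: 0.176
t 3.6667 pos [628.5 236.6  28.9] yaw -64.68 down [ 4.e-03  6.e-04 -1.e+00] F [-0.8 -0.3  7.7] q6 1.32 grip 0.1758742615820105
wy 0.0003
shift in old axes [ 1.7  0.9 -0.1] in new axes [ 1.7  0.9 -0.1]
```

View pics/w3.png

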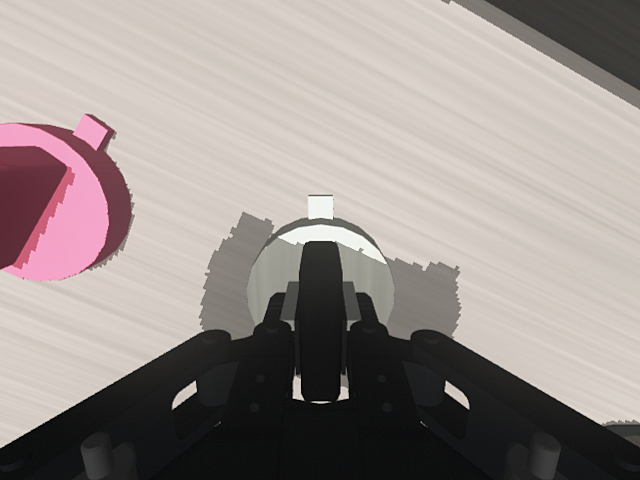

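```bash
python3 -c "
from h import *
c=load('w3.npz')
t=onz(c,320,195,6)[:2];print(t, t-46.5*np.array([np.cos(np.radians(25.3)),np.sin(np.radians(25.3))]))
print('plug far edge',onz(c,320,218.5,20)[:2]-36*np.array([np.cos(np.radians(25.3)),np.sin(np.radians(25.3))]))
a,b=onz(c,247,290,20)[:2],onz(c,394,290,20)[:2];print((a+b)/2,np.linalg.norm(a-b))
"
python3 -m handwheel '[{"grip":0,"tx":0,"ty":-5,"tz":0,"wx":0,"wy":0,"wz":0},{"grip":0,"tx":0,"ty":-10,"tz":0,"wx":0,"wy":0,"wz":0},{"grip":0,"tx":0,"ty":-15,"tz":0,"wx":0,"wy":0,"wz":0},{"grip":0,"tx":0,"ty":-30,"tz":0,"wx":0,"wy":0,"wz":0},{"grip":0,"tx":0,"ty":-40,"tz":0,"wx":0,"wy":0,"wz":0},{"grip":0,"tx":0,"ty":-40,"tz":0,"wx":0,"wy":0,"wz":0},{"grip":0,"tx":0,"ty":-20,"tz":0,"wx":0,"wy":0,"wz":0},{"grip":0,"tx":0,"ty":0,"tz":0,"wx":0,"wy":0,"wz":0}]'
python3 -c "
from h import *
go(555,-5.4,180,-72);cap('wrist','w4.png')"
```

```text
[669.53473329 256.79407342] [627.49489473 236.92193277]
plug far edge [629.24066696 237.74339696]
[629.90953608 237.77760354] 71.07692884955405
time_s: 4.38
eef_pos: [629.0, 236.9, 193.5]
ee_rot: [-0.159, 0.151, -0.69, 0.69]
force: [0.3, -0.4, -0.3]
grip_width: 0.173
t 4.3833 pos [629.  236.9 193.5] yaw -64.68 down [ 0.0104  0.002  -0.9999] F [ 0.3 -0.4 -0.3] q6 1.32 grip 0.1727667518676837
wy 0.1278
shift in old axes [170.7  12.2 187.4] in new axes [145.4  12.5 207.6]
```

View pics/w4.png

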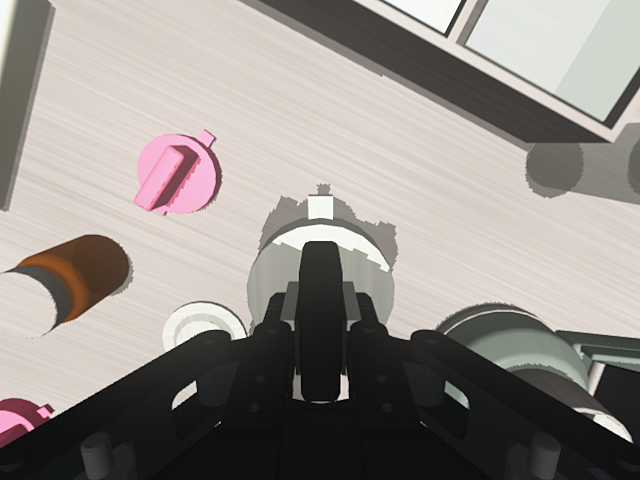

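```bash
python3 -c "
from h import *
a=load('scene0.npz');b=load('side0.npz')
print(onz(a,273,297,188),onz(b,220,239,188));print(onz(a,237,289,188),onz(b,213,213,188))
"
```

```text
[779.43582003  63.67082864 188.        ] [763.58116253  86.96827709 188.        ]
[819.33170386 -24.06021141 188.        ] [810.39754856 -11.25453715 188.        ]
```

```bash
python3 -m handwheel '[{"grip":0,"tx":0,"ty":0,"tz":0,"wx":0,"wy":0.064,"wz":0},{"grip":0,"tx":0,"ty":0,"tz":0,"wx":0,"wy":0.064,"wz":0},{"grip":0,"tx":20.7,"ty":0,"tz":29.5,"wx":0,"wy":0,"wz":0},{"grip":0,"tx":20.7,"ty":0,"tz":29.5,"wx":0,"wy":0,"wz":0},{"grip":0,"tx":20.7,"ty":0,"tz":29.5,"wx":0,"wy":0,"wz":0},{"grip":0,"tx":20.7,"ty":0,"tz":29.5,"wx":0,"wy":0,"wz":0},{"grip":0,"tx":20.7,"ty":0,"tz":29.5,"wx":0,"wy":0,"wz":0},{"grip":0,"tx":20.7,"ty":0,"tz":29.5,"wx":0,"wy":0,"wz":0},{"grip":0,"tx":20.7,"ty":0,"tz":29.5,"wx":0,"wy":0,"wz":0},{"grip":0,"tx":0,"ty":0,"tz":0,"wx":0,"wy":0,"wz":0}]'
python3 -m handwheel '[{"grip":0,"tx":0,"ty":0,"tz":0,"wx":0,"wy":0,"wz":0},{"grip":0,"tx":0,"ty":0,"tz":0,"wx":0,"wy":0,"wz":0},{"grip":0,"tx":0,"ty":0,"tz":0,"wx":0,"wy":0,"wz":0}]'
python3 -c "
from h import *
go(555,-5.4,175,-72);cap('wrist','w5.png');cap('side','s5.png');cap('scene','c5.png')"
```

```text
time_s: 5.27
eef_pos: [551.2, -9.4, 185.0]
ee_rot: [-0.108, 0.11, -0.699, 0.699]
force: [-1.0, 0.2, -0.9]
grip_width: 0.177
time_s: 5.52
eef_pos: [553.1, -3.6, 185.7]
ee_rot: [0.111, -0.111, 0.699, -0.698]
force: [1.0, -1.0, -1.5]
grip_width: 0.177
t 5.5167 pos [553.1  -3.6 185.7] yaw -71.95 down [-1.1e-03  5.0e-04 -1.0e+00] F [ 1.  -1.  -1.5] q6 1.04 grip 0.17684772313741068
wy 0.0009
shift in old axes [-1.3 10.7  2.3] in new axes [-1.3 10.7  2.3]
```

View pics/w5.png

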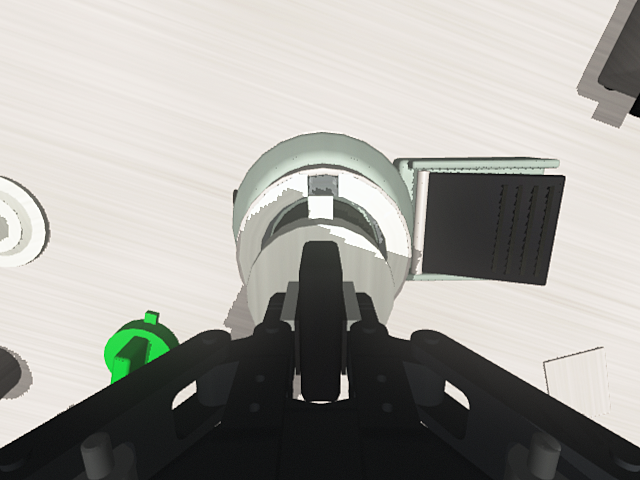

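View pics/s5.png

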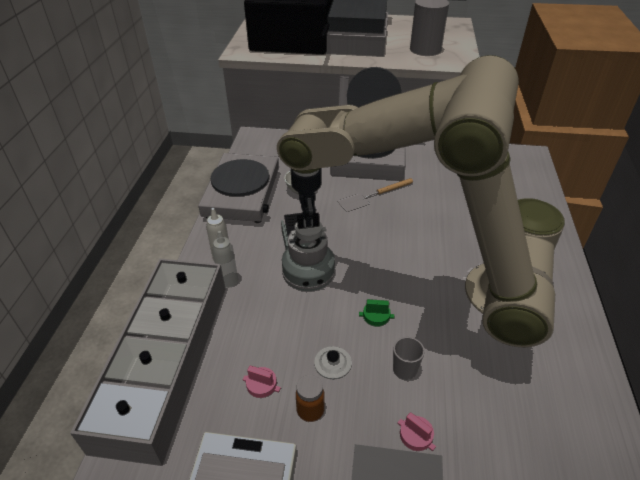

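View pics/c5.png

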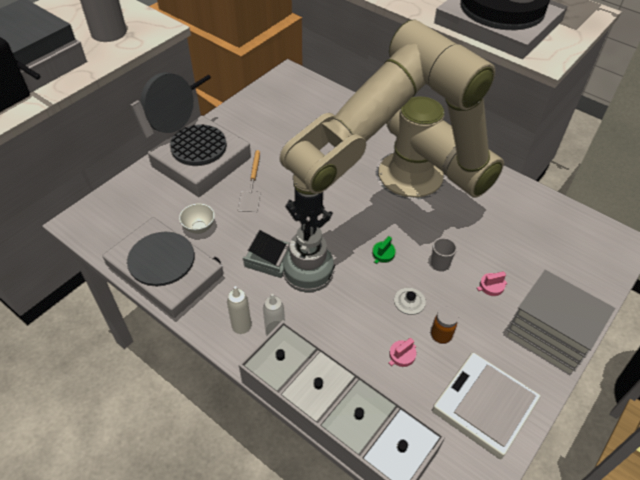

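The wrist view shows the lug at (320,207) just in front of slot (323,185), with the lid held upright. Next I measure the collar again in this view.

```bash
python3 -c "
from h import *
c=load('w5.npz')
cv2.imwrite('pics/w5c.png',cv2.resize(c['pixels'][120:300,220:420,::-1],(800,720),interpolation=cv2.INTER_CUBIC))"
```

```text
(no output)
```

View pics/w5c.png

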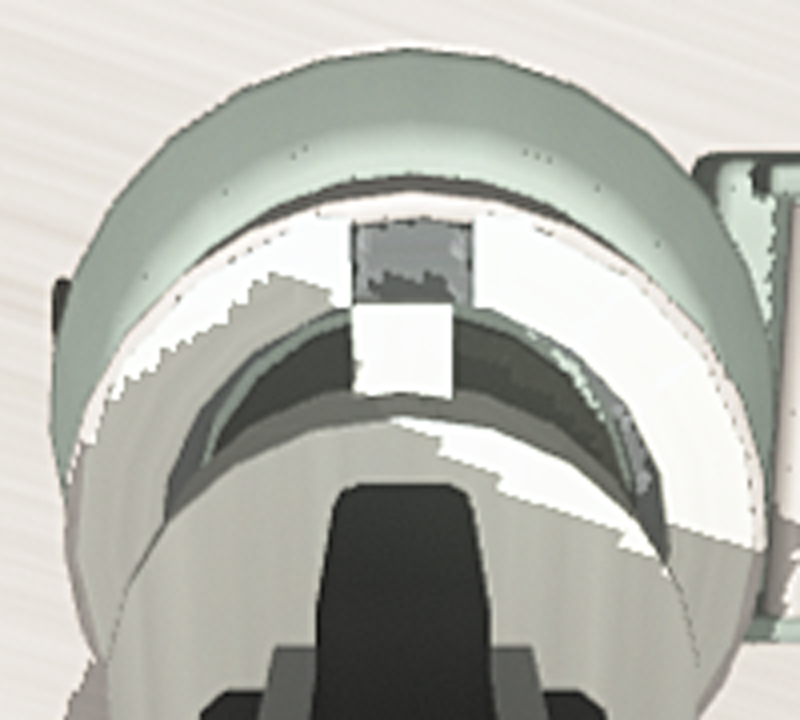

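```bash
python3 -c "
from h import *
c=load('w5.npz'); P=lambda u,v,z:onz(c,220+u/4-.4,120+v/4-.4,z)[:2]
x=np.array([np.cos(np.radians(18)),np.sin(np.radians(18))]);y=np.array([-x[1],x[0]])
T=np.array(sense()['eef_pos'][:2])
s=P(413.5,219,130);print('slot end->centre',s-50*x,(s-T)@x,(s-T)@y)
for v in(230,295):
  a=P(353,v,130);b=P(474,v,130);print('slot mid',(a+b)/2-T,((a+b)/2-T)@y,np.linalg.norm(a-b))
z=185.7-28.9
for zz in(z,z+6):
  l=P(402.5,303,zz);print('lug end',(l-T)@x,(l-T)@y, 'minus46.5',(l-T)@x-46.5,'w',np.linalg.norm(P(352,350,zz)-P(453,350,zz)))
A=[(65,540),(765,545),(415,190),(85,460),(750,470),(180,300),(650,300)]
from scipy.optimize import least_squares
for n in (130,):
  Q=np.array([P(*a,n) for a in A]);o=least_squares(lambda p:np.hypot(*(Q-p[:2]).T)-p[2],[555,-5,54]);print(o.x,o.fun.round(1))
print(T)
"
```

```text
slot end->centre [555.36916932  -3.6207018 ] 52.05210502027514 -0.6009278315428639
slot mid [48.20753012 15.02691923] -0.6054966146010401 17.369063310575275
slot mid [39.31169568 12.10439758] -0.6360158443367262 17.599015930943622
lug end 44.274223763846855 0.9298677586030826 minus46.5 -2.225776236153145 w 12.861956148425552
lug end 45.24087647225506 0.9226347880184647 minus46.5 -1.25912352774494 w 12.415338648389634
[554.97332155  -4.20876207  52.79099648] [ 0.9  0.8  1.8 -0.9 -0.7 -0.9 -1.1]
[553.23180456  -3.68332079]
```

```bash
python3 -c "
from h import *
go(556.5,-4.8,163,-72)"
```

```text
t 5.6667 pos [553.2  -3.7 186. ] yaw -71.94 down [-5.e-04  2.e-04 -1.e+00] F [-0.2  0.6 -1.2] q6 1.04 grip 0.17488496755864844
wy 0.0011
shift in old axes [-2.8 23.   2.1] in new axes [-2.8 23.   2.1]
```

```bash
python3 -m handwheel '[{"grip":0,"tx":-2.8,"ty":0,"tz":2.1,"wx":0,"wy":0.001,"wz":0},{"grip":0,"tx":0,"ty":10,"tz":0,"wx":0,"wy":0,"wz":0},{"grip":0,"tx":0,"ty":10,"tz":0,"wx":0,"wy":0,"wz":0},{"grip":0,"tx":0,"ty":3,"tz":0,"wx":0,"wy":0,"wz":0},{"grip":0,"tx":0,"ty":0,"tz":0,"wx":0,"wy":0,"wz":0},{"grip":0,"tx":0,"ty":0,"tz":0,"wx":0,"wy":0,"wz":0},{"grip":0,"tx":0,"ty":0,"tz":0,"wx":0,"wy":0,"wz":0}]'
python3 -c "
from h import *
go(556.5,-4.8,150,-72);c=cap('wrist','w6.png')
cv2.imwrite('pics/w6c.png',cv2.resize(c['pixels'][120:300,220:420,::-1],(800,720),interpolation=cv2.INTER_CUBIC))"
```

```text
time_s: 6.25
eef_pos: [556.6, -5.8, 163.5]
ee_rot: [-0.11, 0.11, -0.698, 0.699]
force: [0.7, 0.1, -1.0]
grip_width: 0.173
t 6.25 pos [556.6  -5.8 163.5] yaw -72.08 down [ 4.e-04 -1.e-04 -1.e+00] F [ 0.7  0.1 -1. ] q6 1.04 grip 0.1731549685812068
wy -0.0014
shift in old axes [-0.2 13.5 -1. ] in new axes [-0.2 13.5 -1. ]
```

View pics/w6c.png

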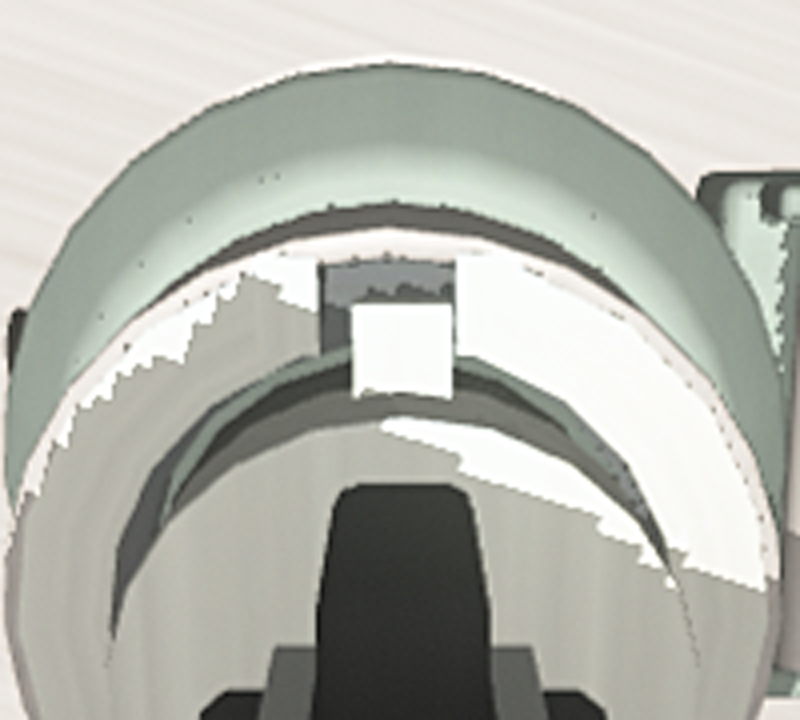

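```bash
cat > off.py <<'E'
from h import *
def off(f,sl,sr,sv,send,lc=402.5,lend=303,yaw=18,dz=28.9):
    c=load(f);s=sense();T=np.array(s['eef_pos']);P=lambda u,v,z:onz(c,220+u/4-.4,120+v/4-.4,z)[:2]-T[:2]
    x=np.array([np.cos(np.radians(yaw)),np.sin(np.radians(yaw))]);y=np.array([-x[1],x[0]])
    m=(P(sl,sv,130)+P(sr,sv,130))/2; e=P((sl+sr)/2,send,130)
    l=P(lc,lend,T[2]-dz+6)
    print('slot x,y',e@x-50,m@y,'lid x,y',l@x-46.5,l@y,'move lid',e@x-50-l@x+46.5,m@y-l@y)
E
python3 -c "
from off import *
off('w6.npz',321,456,310,259)
off('w5.npz',353,474,260,219)"
```

```text
slot x,y -0.6966277127413605 2.545160120510044 lid x,y -1.1575808175495794 0.7218346927457621 move lid 0.46095310480821894 1.8233254277642819
slot x,y -0.5773027958921233 2.4908271842516356 lid x,y -7.439984207880833 4.059518418236371 move lid 6.86268141198871 -1.568691233984735
```

```bash
python3 -m handwheel '[{"grip":0,"tx":-0.5,"ty":0,"tz":-1.5,"wx":0,"wy":0.001,"wz":0},{"grip":0,"tx":0,"ty":2,"tz":0,"wx":0,"wy":0,"wz":0},{"grip":0,"tx":0,"ty":0,"tz":0,"wx":0,"wy":0,"wz":0},{"grip":0,"tx":0,"ty":0,"tz":0,"wx":0,"wy":0,"wz":0},{"grip":0,"tx":0,"ty":0,"tz":0,"wx":0,"wy":0,"wz":0},{"grip":0,"tx":0,"ty":0,"tz":0,"wx":0,"wy":0,"wz":0}]'
python3 -c "
from h import *
go(556.5,-4.8,150,-72);c=cap('wrist','w7.png')
cv2.imwrite('pics/w7c.png',cv2.resize(c['pixels'][120:300,220:420,::-1],(800,720),interpolation=cv2.INTER_CUBIC))"
```

```text
time_s: 6.8
eef_pos: [556.5, -4.2, 161.3]
ee_rot: [-0.11, 0.11, -0.699, 0.699]
force: [-0.7, -0.7, -1.1]
grip_width: 0.175
t 6.8 pos [556.5  -4.2 161.3] yaw -72.14 down [ 1.e-04 -0.e+00 -1.e+00] F [-0.7 -0.7 -1.1] q6 1.04 grip 0.17485454907259998
wy -0.0024
shift in old axes [ 0.2 11.3  0.5] in new axes [ 0.2 11.3  0.5]
```

View pics/w7c.png

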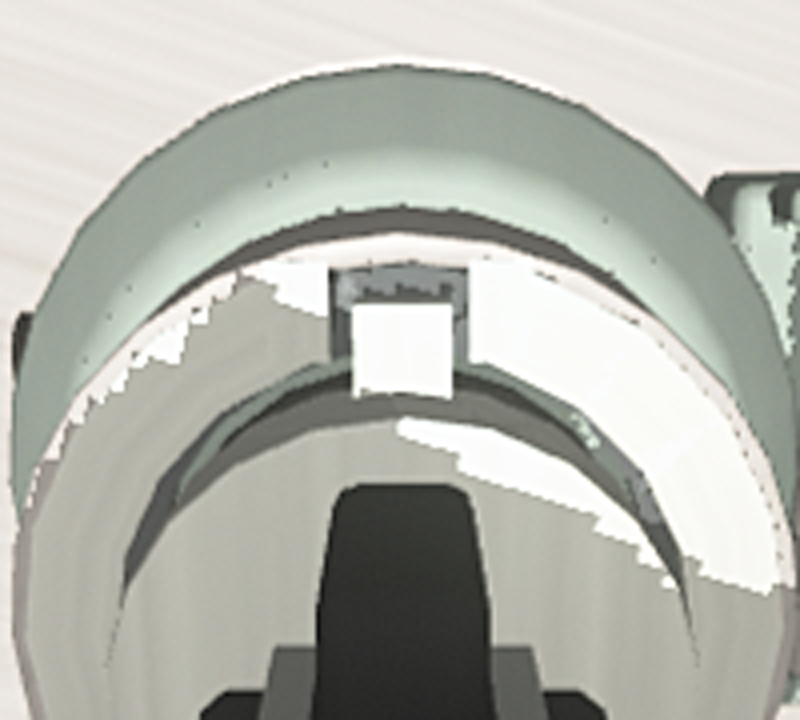

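```bash
python3 -c "
from off import *
off('w7.npz',332,468,310,264)"
python3 -m handwheel '[{"grip":0,"tx":0,"ty":4,"tz":0,"wx":0,"wy":0,"wz":0},{"grip":0,"tx":0,"ty":3,"tz":0,"wx":0,"wy":0,"wz":0},{"grip":0,"tx":0,"ty":2,"tz":0,"wx":0,"wy":0,"wz":0},{"grip":0,"tx":0,"ty":0,"tz":0,"wx":0,"wy":0,"wz":0},{"grip":0,"tx":0,"ty":0,"tz":0,"wx":0,"wy":0,"wz":0}]'
python3 -c "
from h import *
go(556.5,-4.8,150,-72);c=cap('wrist','w8.png')
cv2.imwrite('pics/w8c.png',cv2.resize(c['pixels'][120:300,220:420,::-1],(800,720),interpolation=cv2.INTER_CUBIC))"
```

```text
slot x,y -1.0052829576868803 0.9698439377753829 lid x,y -1.1343281210012108 0.6399155072919103 move lid 0.12904516331433058 0.32992843048347265
time_s: 7.27
eef_pos: [556.5, -4.2, 152.1]
ee_rot: [0.11, -0.11, 0.699, -0.698]
force: [-0.9, -0.1, -1.8]
grip_width: 0.176
t 7.2667 pos [556.5  -4.2 152.1] yaw -72.14 down [-3.e-04  1.e-04 -1.e+00] F [-0.9 -0.1 -1.8] q6 1.04 grip 0.17551928562140576
wy -0.0024
shift in old axes [0.2 2.1 0.6] in new axes [0.2 2.1 0.6]
```

View pics/w8c.png

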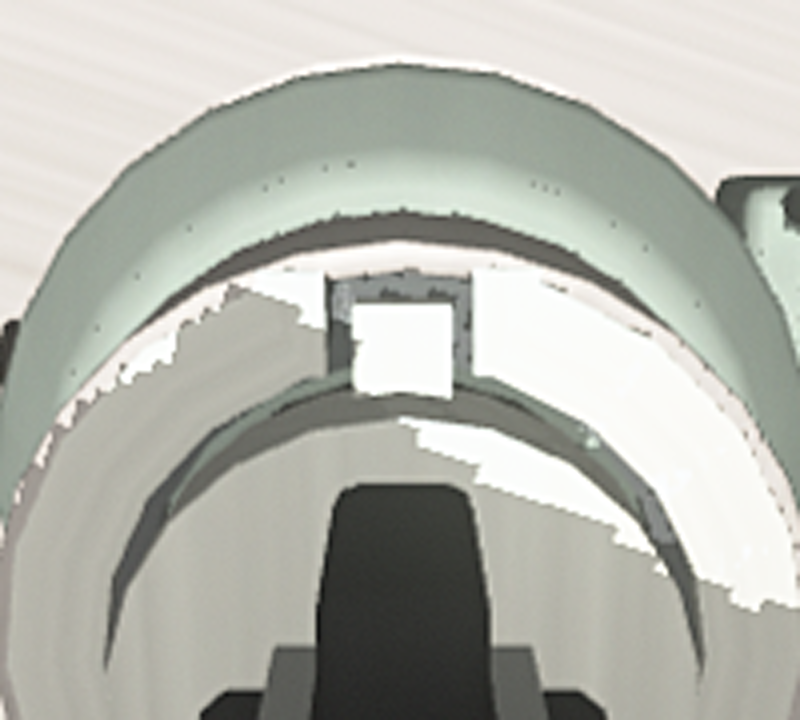

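The lug sits in the slot with clear space on both sides and no side force. Now I press down.

```bash
python3 -m handwheel '[{"grip":0,"tx":0,"ty":2,"tz":0,"wx":0,"wy":0,"wz":0},{"grip":0,"tx":0,"ty":2,"tz":0,"wx":0,"wy":0,"wz":0},{"grip":0,"tx":0,"ty":1.5,"tz":0,"wx":0,"wy":0,"wz":0},{"grip":0,"tx":0,"ty":1.5,"tz":0,"wx":0,"wy":0,"wz":0},{"grip":0,"tx":0,"ty":0,"tz":0,"wx":0,"wy":0,"wz":0},{"grip":0,"tx":0,"ty":0,"tz":0,"wx":0,"wy":0,"wz":0}]' 100
python3 -c "
from h import *
go(556.5,-4.8,143,-72);c=cap('wrist','w9.png')
cv2.imwrite('pics/w9c.png',cv2.resize(c['pixels'][120:300,220:420,::-1],(800,720),interpolation=cv2.INTER_CUBIC))"
```

```text
time_s: 7.82
eef_pos: [556.7, -4.3, 145.9]
ee_rot: [-0.11, 0.109, -0.698, 0.699]
force: [-2.0, -0.2, 5.7]
grip_width: 0.167
t 7.8167 pos [556.7  -4.3 145.9] yaw -72.14 down [ 1.e-03 -3.e-04 -1.e+00] F [-2.  -0.2  5.7] q6 1.04 grip 0.1674192693272985
wy -0.0024
shift in old axes [0.4 2.9 0.4] in new axes [0.4 2.9 0.4]
```

View pics/w9c.png

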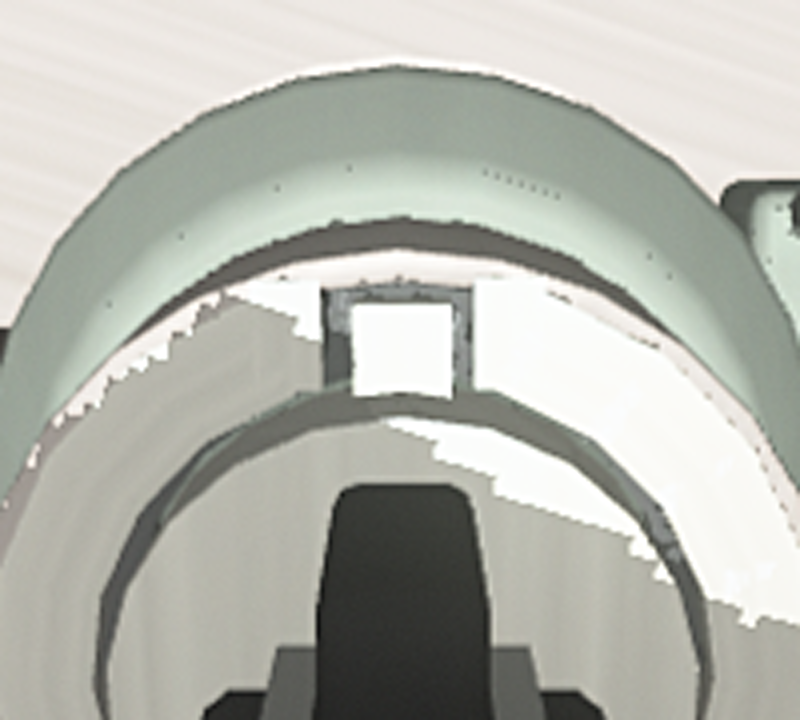

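```bash
python3 -m handwheel '[{"grip":0,"tx":0,"ty":1,"tz":0,"wx":0,"wy":0,"wz":0},{"grip":0,"tx":0,"ty":1,"tz":0,"wx":0,"wy":0,"wz":0},{"grip":0,"tx":0,"ty":0,"tz":0,"wx":0,"wy":0,"wz":0},{"grip":0,"tx":0,"ty":0,"tz":0,"wx":0,"wy":0,"wz":0}]'
python3 -c "
from h import *
go(556.5,-4.8,143,-72)"
```

```text
time_s: 8.2
eef_pos: [556.7, -4.2, 144.2]
ee_rot: [-0.11, 0.109, -0.698, 0.699]
force: [-2.7, -0.1, 7.0]
grip_width: 0.168
t 8.2 pos [556.7  -4.2 144.2] yaw -72.13 down [ 1.1e-03 -3.0e-04 -1.0e+00] F [-2.7 -0.1  7. ] q6 1.04 grip 0.16792340472299597
wy -0.0023
shift in old axes [0.4 1.2 0.5] in new axes [0.4 1.2 0.5]
```

```bash
python3 -m handwheel '[{"grip":0,"tx":0,"ty":0,"tz":0,"wx":0,"wy":0.08,"wz":0},{"grip":0,"tx":0,"ty":0,"tz":0,"wx":0,"wy":0.08,"wz":0},{"grip":0,"tx":0,"ty":0,"tz":0,"wx":0,"wy":0.08,"wz":0},{"grip":0,"tx":0,"ty":0,"tz":0,"wx":0,"wy":0.08,"wz":0},{"grip":0,"tx":0,"ty":0,"tz":0,"wx":0,"wy":0.08,"wz":0},{"grip":0,"tx":0,"ty":0,"tz":0,"wx":0,"wy":0,"wz":0}]'
python3 -c "
from h import *
go(556.5,-4.8,144,-155);print(sense()['wrist_torque']);c=cap('wrist','w10.png')"
```

```text
time_s: 8.7
eef_pos: [557.4, -4.5, 144.5]
ee_rot: [0.032, -0.034, -0.706, 0.707]
force: [0.5, -0.4, 7.4]
grip_width: 0.167
t 8.7 pos [557.4  -4.5 144.5] yaw -95.29 down [ 3.e-03 -8.e-04 -1.e+00] F [ 0.5 -0.4  7.4] q6 1.45 grip 0.16660235212564045
wy 1.0421
shift in old axes [0.8 0.5 0.4] in new axes [0.1 0.5 0.9]
[-0.03558597  0.04067569 -0.14333293]
```

View pics/w10.png

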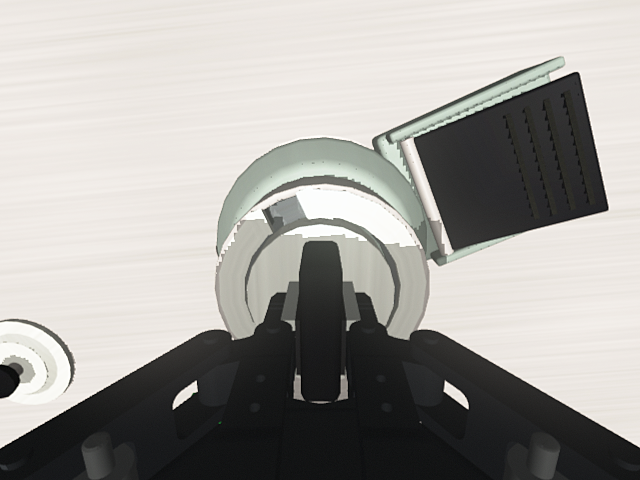

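The lid has turned 23° and its lugs are under the lip, since the slot at (285,212) now shows empty. I continue the twist.

```bash
python3 -m handwheel '[{"grip":0,"tx":0,"ty":0,"tz":0,"wx":0,"wy":0.1,"wz":0},{"grip":0,"tx":0,"ty":0,"tz":0,"wx":0,"wy":0.1,"wz":0},{"grip":0,"tx":0,"ty":0,"tz":0,"wx":0,"wy":0.1,"wz":0},{"grip":0,"tx":0,"ty":0,"tz":0,"wx":0,"wy":0.1,"wz":0},{"grip":0,"tx":0,"ty":0,"tz":0,"wx":0,"wy":0.1,"wz":0},{"grip":0,"tx":0,"ty":0,"tz":0,"wx":0,"wy":0.1,"wz":0},{"grip":0,"tx":0,"ty":0,"tz":0,"wx":0,"wy":0.1,"wz":0},{"grip":0,"tx":0,"ty":0,"tz":0,"wx":0,"wy":0.1,"wz":0},{"grip":0,"tx":0,"ty":0,"tz":0,"wx":0,"wy":0.1,"wz":0},{"grip":0,"tx":0,"ty":0,"tz":0,"wx":0,"wy":0,"wz":0}]'
python3 -c "
from h import *
go(556.5,-4.8,144,-155);print(sense()['wrist_torque'])"
```

```text
time_s: 9.58
eef_pos: [556.9, -4.7, 144.3]
ee_rot: [0.336, -0.338, -0.622, 0.622]
force: [-1.4, -2.3, 7.5]
grip_width: 0.17
t 9.5833 pos [556.9  -4.7 144.3] yaw -146.91 down [ 0.0016 -0.0012 -1.    ] F [-1.4 -2.3  7.5] q6 2.35 grip 0.16981952076352694
wy 0.1411
shift in old axes [0.1 0.3 0.4] in new axes [0.1 0.3 0.5]
[-0.39223602  0.37009321 -0.13224737]
```

```bash
python3 -m handwheel '[{"grip":0,"tx":0,"ty":0,"tz":0,"wx":0,"wy":0.07,"wz":0},{"grip":0,"tx":0,"ty":0,"tz":0,"wx":0,"wy":0.06,"wz":0},{"grip":0,"tx":0,"ty":0,"tz":0,"wx":0,"wy":0.04,"wz":0},{"grip":0,"tx":0,"ty":0,"tz":0,"wx":0,"wy":0,"wz":0},{"grip":0,"tx":0,"ty":0,"tz":0,"wx":0,"wy":0,"wz":0},{"grip":0,"tx":0,"ty":0,"tz":0,"wx":0,"wy":0,"wz":0}]'
python3 -c "
from h import *
go(556.5,-4.8,144,-155);print(sense()['wrist_torque']);cap('wrist','w11.png')"
```

```text
time_s: 10.08
eef_pos: [555.1, -5.4, 144.1]
ee_rot: [0.387, -0.386, -0.591, 0.594]
force: [-12.0, -6.9, 12.4]
grip_width: 0.167
t 10.0833 pos [555.1  -5.4 144.1] yaw -156.21 down [-0.0039 -0.0032 -1.    ] F [-12.   -6.9  12.4] q6 2.51 grip 0.16682805224060054
wy -0.0211
shift in old axes [ 0.   0.1 -1.6] in new axes [-0.   0.1 -1.6]
[-1.14043166  2.30240074  1.17943023]
```

View pics/w11.png

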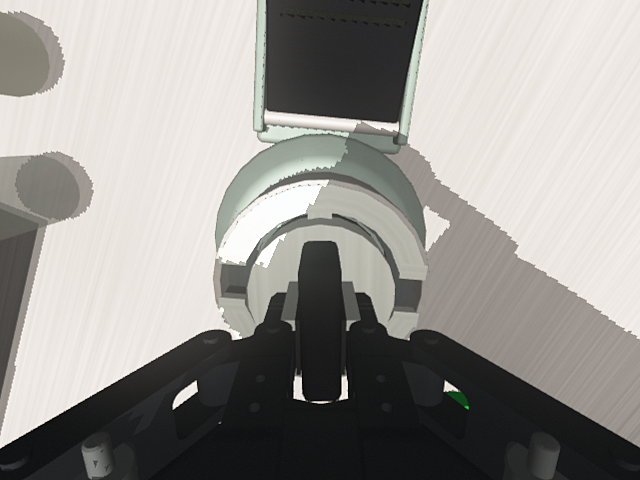

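The bar now lies square to the slots at (235,280)/(408,290), and a reaction torque has built up, so the lid is at its stop. I ease off, release and rise.

```bash
python3 -m handwheel '[{"grip":0,"tx":0,"ty":-0.5,"tz":0,"wx":0,"wy":-0.03,"wz":0},{"grip":0,"tx":0,"ty":-0.5,"tz":0,"wx":0,"wy":0,"wz":0},{"grip":40,"tx":0,"ty":0,"tz":0,"wx":0,"wy":0,"wz":0},{"grip":40,"tx":0,"ty":0,"tz":0,"wx":0,"wy":0,"wz":0},{"grip":40,"tx":0,"ty":0,"tz":0,"wx":0,"wy":0,"wz":0},{"grip":40,"tx":0,"ty":0,"tz":0,"wx":0,"wy":0,"wz":0},{"grip":40,"tx":0,"ty":-15,"tz":0,"wx":0,"wy":0,"wz":0},{"grip":40,"tx":0,"ty":-25,"tz":0,"wx":0,"wy":0,"wz":0},{"grip":40,"tx":0,"ty":-35,"tz":0,"wx":0,"wy":0,"wz":0},{"grip":40,"tx":0,"ty":-35,"tz":0,"wx":0,"wy":0,"wz":0}]'
python3 -m handwheel '[{"grip":20,"tx":20,"ty":0,"tz":0,"wx":0,"wy":0,"wz":0},{"grip":0,"tx":20,"ty":0,"tz":0,"wx":0,"wy":0,"wz":0},{"grip":0,"tx":0,"ty":0,"tz":0,"wx":0,"wy":0,"wz":0},{"grip":0,"tx":0,"ty":0,"tz":0,"wx":0,"wy":0,"wz":0}]'
python3 -c "
from h import *
go(556.5,-4.8,144,-155);c=cap('wrist','w12.png')"
```

```text
time_s: 10.97
eef_pos: [556.2, -4.0, 255.2]
ee_rot: [0.379, -0.378, -0.597, 0.598]
force: [0.3, -0.2, 0.4]
grip_width: 0.472
time_s: 11.3
eef_pos: [539.3, 32.5, 254.4]
ee_rot: [-0.378, 0.378, 0.598, -0.598]
force: [0.3, -0.2, -0.1]
grip_width: 0.002
t 11.3 pos [539.3  32.5 254.4] yaw -154.56 down [ 3.e-04 -0.e+00 -1.e+00] F [ 0.3 -0.2 -0.1] q6 2.54 grip 0.002332700948886725
wy 0.0076
shift in old axes [-41.  110.4   0.5] in new axes [-41.  110.4   0.2]
```

View pics/w12.png

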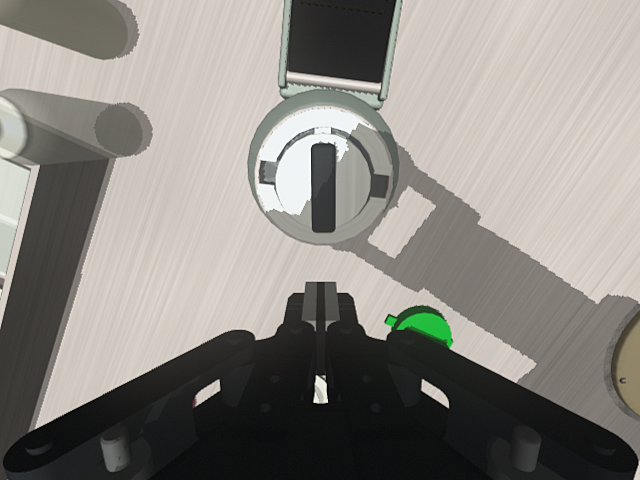

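```bash
python3 -c "
from h import *
a=np.radians(18);C=np.array([555.3,-5]);y=np.array([-np.sin(a),np.cos(a)]);x=np.array([y[1],-y[0]])
p=C-160*y;print('press',p, 'level',C-165*y)
for f in('w5','scene0','side0'):
  c=load(f+'.npz');print(f,proj(c,[*p,76]).round(1),'outer corners',[proj(c,[*(C-174*y+k*x*43),81]).round(1) for k in(-1,1)])
c=load('w12.npz')
q=[onz(c,u,v,175)[:2] for u,v in((312,144),(335,144),(335,231),(313,231))];d=q[0]+q[1]-q[2]-q[3];print('bar',np.mean(q,0),np.linalg.norm(d)/2,np.degrees(np.arctan2(d[1],d[0])))
go(*(C-161*y),120,-72)
"
```

```text
press [ 604.7427191  -157.16904261] level [ 606.28780407 -161.92432519]
w5 [533.4 234.3] outer corners [array([545.5, 288.8]), array([567.6, 178.3])]
scene0 [258.2 241.6] outer corners [array([259.8, 229. ]), array([247.6, 249.7])]
side0 [298.5 216.4] outer corners [array([311.8, 210.5]), array([283.6, 213.9])]
bar [555.05525081  -2.66772305] 56.367465377427145 -64.06095279491251
t 11.35 pos [539.5  31.9 254.2] yaw -154.61 down [-1.e-04 -1.e-04 -1.e+00] F [-0.4  0.1  0.5] q6 2.54 grip 0.003284588877828235
wy -1.4419
shift in old axes [-199.7  134.2   22.2] in new axes [ -3.6 134.2 200.9]
```

```bash
python3 -m handwheel '[{"grip":0,"tx":-33.3,"ty":0,"tz":3.7,"wx":0,"wy":0,"wz":0},{"grip":0,"tx":-33.3,"ty":0,"tz":3.7,"wx":0,"wy":0,"wz":0},{"grip":0,"tx":-33.3,"ty":0,"tz":3.7,"wx":0,"wy":0,"wz":0},{"grip":0,"tx":-33.3,"ty":0,"tz":3.7,"wx":0,"wy":0,"wz":0},{"grip":0,"tx":-33.3,"ty":0,"tz":3.7,"wx":0,"wy":0,"wz":0},{"grip":0,"tx":-33.3,"ty":0,"tz":3.7,"wx":0,"wy":0,"wz":0},{"grip":0,"tx":0,"ty":30,"tz":0,"wx":0,"wy":0,"wz":0},{"grip":0,"tx":0,"ty":35,"tz":0,"wx":0,"wy":0,"wz":0},{"grip":0,"tx":0,"ty":35,"tz":0,"wx":0,"wy":0,"wz":0},{"grip":0,"tx":0,"ty":30,"tz":0,"wx":0,"wy":0,"wz":0}]' 40
python3 -m handwheel '[{"grip":0,"tx":0,"ty":20,"tz":0,"wx":0,"wy":0,"wz":0},{"grip":0,"tx":0,"ty":0,"tz":0,"wx":0,"wy":0,"wz":0},{"grip":0,"tx":0,"ty":0,"tz":0,"wx":0,"wy":0,"wz":0}]'
python3 -c "
from h import *
go(606,-161,48);cap('side','s13.png');cap('scene','c13.png')
A=cv2.resize(load('c13.npz')['pixels'][200:300,220:350,::-1],(400,300),interpolation=2);B=cv2.resize(load('s13.npz')['pixels'][180:290,250:390,::-1],(400,300),interpolation=2)
cv2.imwrite('pics/m13.png',np.hstack([A,B]))"
```

```text
time_s: 12.18
eef_pos: [604.2, -159.0, 121.4]
ee_rot: [0.379, -0.378, -0.597, 0.597]
force: [0.6, 0.2, -1.7]
grip_width: 0.002
time_s: 12.43
eef_pos: [604.8, -158.8, 103.8]
ee_rot: [0.379, -0.378, -0.597, 0.597]
force: [-0.7, -0.6, 1.5]
grip_width: -0.002
t 12.4333 pos [ 604.8 -158.8  103.8] yaw -154.68 down [-1.3e-03  6.0e-04 -1.0e+00] F [-0.7 -0.6  1.5] q6 2.26 grip -0.0024153997096969704
wy -0.0
shift in old axes [-2.6 55.8 -0.2] in new axes [-2.6 55.8 -0.2]
```

View pics/m13.png

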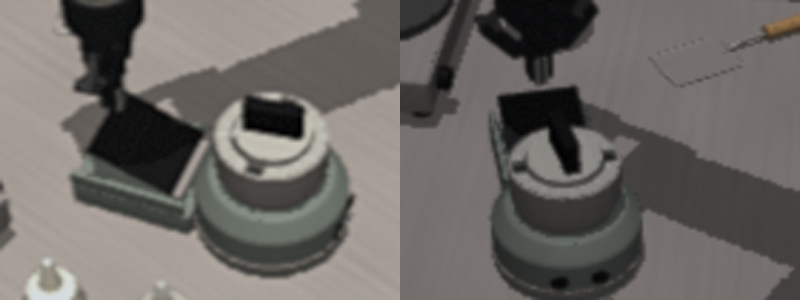

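The lid is seated with its bar across the slots, and the closed fingers stand over the paddle's outer part. I press now.

```bash
python3 -m handwheel '[{"grip":0,"tx":-2,"ty":15,"tz":0,"wx":0,"wy":0,"wz":0},{"grip":0,"tx":0,"ty":8,"tz":0,"wx":0,"wy":0,"wz":0},{"grip":0,"tx":0,"ty":7,"tz":0,"wx":0,"wy":0,"wz":0},{"grip":0,"tx":0,"ty":7,"tz":0,"wx":0,"wy":0,"wz":0},{"grip":0,"tx":0,"ty":6,"tz":0,"wx":0,"wy":0,"wz":0},{"grip":0,"tx":0,"ty":6,"tz":0,"wx":0,"wy":0,"wz":0},{"grip":0,"tx":0,"ty":5,"tz":0,"wx":0,"wy":0,"wz":0},{"grip":0,"tx":0,"ty":0,"tz":0,"wx":0,"wy":0,"wz":0}]'
python3 -c "
from h import *
go(606,-161,48)"
```

```text
time_s: 13.2
eef_pos: [606.0, -160.2, 49.9]
ee_rot: [-0.378, 0.378, 0.598, -0.598]
force: [2.1, -2.4, 4.9]
grip_width: -0.001
t 13.2 pos [ 606.  -160.2   49.9] yaw -154.65 down [ 8.e-04 -5.e-04 -1.e+00] F [ 2.1 -2.4  4.9] q6 2.25 grip -0.001408314811892076
wy -0.0
shift in old axes [-0.7  1.9  0.4] in new axes [-0.7  1.9  0.4]
```

```bash
python3 -m handwheel '[{"grip":0,"tx":0,"ty":2,"tz":0,"wx":0,"wy":0,"wz":0},{"grip":0,"tx":0,"ty":1,"tz":0,"wx":0,"wy":0,"wz":0},{"grip":0,"tx":0,"ty":0,"tz":0,"wx":0,"wy":0,"wz":0},{"grip":0,"tx":0,"ty":0,"tz":0,"wx":0,"wy":0,"wz":0}]'
python3 -c "
from h import *
go(606,-161,48);cap('scene','c14.png');cap('side','s14.png')
A=cv2.resize(load('c14.npz')['pixels'][200:300,220:350,::-1],(400,300),interpolation=2);B=cv2.resize(load('s14.npz')['pixels'][180:290,250:390,::-1],(400,300),interpolation=2)
cv2.imwrite('pics/m14.png',np.hstack([A,B]))"
```

```text
time_s: 13.53
eef_pos: [606.1, -160.2, 48.1]
ee_rot: [0.378, -0.379, -0.598, 0.598]
force: [0.4, -3.6, 5.7]
grip_width: 0.004
t 13.5333 pos [ 606.1 -160.2   48.1] yaw -154.64 down [ 1.1e-03 -8.0e-04 -1.0e+00] F [ 0.4 -3.6  5.7] q6 2.25 grip 0.0036561673096491467
wy -0.0
shift in old axes [-0.6  0.1  0.5] in new axes [-0.6  0.1  0.5]
```

View pics/m14.png

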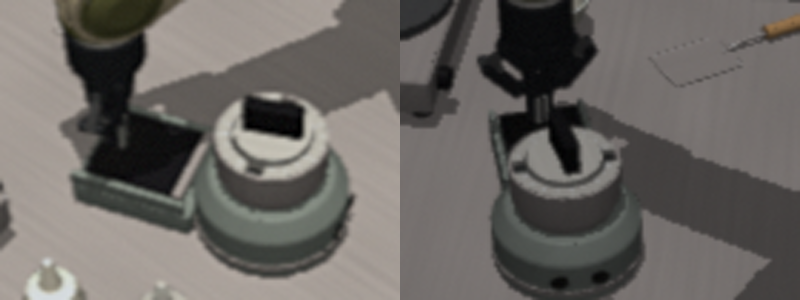

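The paddle looks level with its cheeks. I push slightly more to be sure it is on the stop, then hold.

```bash
python3 -m handwheel '[{"grip":0,"tx":0,"ty":1,"tz":0,"wx":0,"wy":0,"wz":0},{"grip":0,"tx":0,"ty":1,"tz":0,"wx":0,"wy":0,"wz":0},{"grip":0,"tx":0,"ty":0,"tz":0,"wx":0,"wy":0,"wz":0},{"grip":0,"tx":0,"ty":0,"tz":0,"wx":0,"wy":0,"wz":0}]'
```

```text
time_s: 13.97
eef_pos: [606.3, -160.3, 47.6]
ee_rot: [0.377, -0.379, -0.598, 0.598]
force: [-5.5, -0.4, 17.8]
grip_width: 0.004
```

The force jumped to 17.8 N at z = 47.6 mm, so the paddle is on its stop. I hold about 1 s, then lift.

```bash
python3 -m handwheel '[{"grip":0,"tx":0,"ty":0,"tz":0,"wx":0,"wy":0,"wz":0},{"grip":0,"tx":0,"ty":0,"tz":0,"wx":0,"wy":0,"wz":0},{"grip":0,"tx":0,"ty":0,"tz":0,"wx":0,"wy":0,"wz":0},{"grip":0,"tx":0,"ty":0,"tz":0,"wx":0,"wy":0,"wz":0},{"grip":0,"tx":0,"ty":0,"tz":0,"wx":0,"wy":0,"wz":0},{"grip":0,"tx":0,"ty":0,"tz":0,"wx":0,"wy":0,"wz":0},{"grip":0,"tx":0,"ty":0,"tz":0,"wx":0,"wy":0,"wz":0},{"grip":0,"tx":0,"ty":0,"tz":0,"wx":0,"wy":0,"wz":0},{"grip":0,"tx":0,"ty":0,"tz":0,"wx":0,"wy":0,"wz":0},{"grip":0,"tx":0,"ty":0,"tz":0,"wx":0,"wy":0,"wz":0}]'
python3 -m handwheel '[{"grip":0,"tx":0,"ty":-8,"tz":0,"wx":0,"wy":0,"wz":0},{"grip":0,"tx":0,"ty":-10,"tz":0,"wx":0,"wy":0,"wz":0},{"grip":0,"tx":0,"ty":-12,"tz":0,"wx":0,"wy":0,"wz":0},{"grip":0,"tx":0,"ty":-25,"tz":0,"wx":0,"wy":0,"wz":0},{"grip":0,"tx":0,"ty":-35,"tz":0,"wx":0,"wy":0,"wz":0},{"grip":0,"tx":0,"ty":-35,"tz":0,"wx":0,"wy":0,"wz":0},{"grip":0,"tx":0,"ty":-35,"tz":0,"wx":0,"wy":0,"wz":0},{"grip":0,"tx":0,"ty":0,"tz":0,"wx":0,"wy":0,"wz":0},{"grip":0,"tx":0,"ty":0,"tz":0,"wx":0,"wy":0,"wz":0},{"grip":0,"tx":0,"ty":0,"tz":0,"wx":0,"wy":0,"wz":0}]'
python3 -c "
from h import *
go(606,-161,48);cap('scene','c15.png');cap('side','s15.png')
A=cv2.resize(load('c15.npz')['pixels'][200:300,220:350,::-1],(400,300),interpolation=2);B=cv2.resize(load('s15.npz')['pixels'][180:290,250:390,::-1],(400,300),interpolation=2)
C=[cv2.resize(load(f)['pixels'][:,:,::-1],(400,300)) for f in('c15.npz','s15.npz')]
cv2.imwrite('pics/m15.png',np.vstack([np.hstack([A,B]),np.hstack(C)]))"
```

```text
time_s: 14.8
eef_pos: [606.3, -160.3, 47.6]
ee_rot: [0.377, -0.379, -0.598, 0.598]
force: [-4.1, -1.0, 18.0]
grip_width: 0.002
time_s: 15.63
eef_pos: [605.2, -159.6, 204.3]
ee_rot: [0.379, -0.377, -0.597, 0.598]
force: [0.4, -0.4, 0.0]
grip_width: 0.001
t 15.6333 pos [ 605.2 -159.6  204.3] yaw -154.64 down [-2.e-03  9.e-04 -1.e+00] F [ 0.4 -0.4  0. ] q6 2.25 grip 0.000975372472538824
wy -0.0
shift in old axes [ -1.9 156.3  -0.4] in new axes [ -1.9 156.3  -0.4]
```

View pics/m15.png

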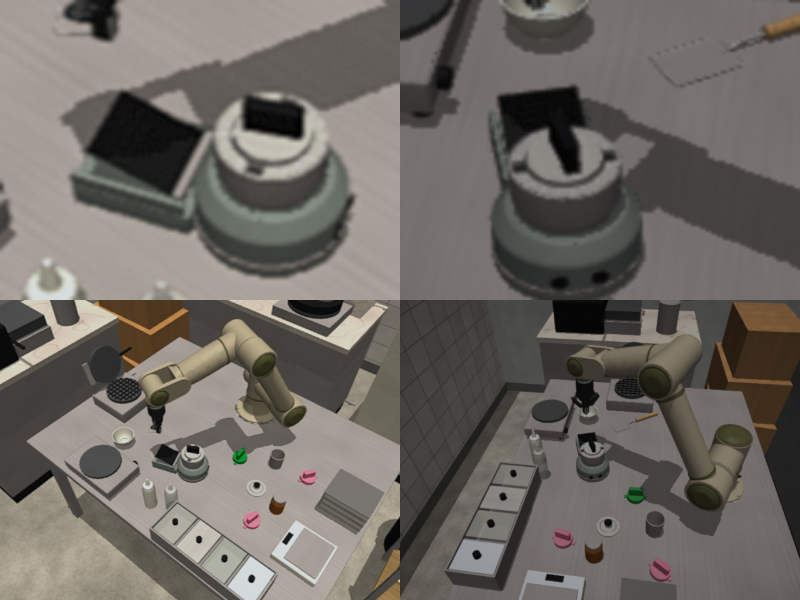

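The paddle is back up at its slope, the lid is seated and locked, the bystanders look unmoved, and the arm is clear. I hand the job in.

```bash
python3 -c "
from h import *
ctrl.finish_job();print('done')"
```

```text
the job is handed in; nothing more can be done
done
```

The mill is closed and locked, it got its pulse, and the job was handed in at about 15.7 s on the robot's clock. The interface gives no verdict, so what follows rests on my own readings.

- **Lid:** I gripped the aluminium lid by its bar, lowered its lugs into the slots and pressed it down about 5.5 mm. I then turned it clockwise until it stopped, at about 84° of tool turn, with a clear reaction torque. After release, the pictures show it seated with the bar about 8° off square to the slots.
- **Paddle:** I pushed it down to its stop, where the force rose from 5.7 to 18 N with the fingertips at 47.6 mm, and held it there for just over 0.8 s. After I lifted off, it is back up at its slope.
- **At the end:** The tool reads no contact force and stands at 204 mm, clear of everything. By eye, the other things on the table have not moved.

**A reading that disagreed:** one wrist-camera measurement put the lid's centre about 2 mm off my collar estimate. That is within the 6 mm limit and about the calibration error. I did not separately measure the lid's final height.

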